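Check the spring of a tilting work rest

TASK

Check the spring of the grinder's work rest: with closed fingertips press straight down on the round rubber pad at the corner of its tilting plate until the pointer stands level with the brass index tab on the scale, without running well past it, and hold it there for about a second. Then let go so that the plate springs fully back up. Leave the index tab where it is set and do not disturb, lift or carry any of the loose things on the bench.

Things in the scene. Friction and masses are not known exactly. Their poses are not given: they have to be found in the camera images.
- pad_top (a point): Centre of the upper face of the round black rubber pad to press: 34 mm across, 8 mm thick, on one free corner of the steel plate (135 x 142 x 12 mm); its top is about 89 mm above the bench at rest. z up, other axes as rest. It sinks about 0.68 mm for each mm the pointer moves. The spring pushes it up with about 3 N at first and 6 to 11 N at the tab; stop at 38 mm.
- pointer_tip (a point): Free end of the thin dark pointer fixed to the plate: a rod standing 160 mm up from the hinge axis, beside the plate on its -y side, bent over at the top so that its last 50 mm (a flat strip 6 mm wide) lie level along -y over the scale bar. At rest the tip is at the scale's first line, about 235 mm above the bench; it moves in the rest's -x as the pad sinks.
- index_mark (a point): Middle of the inner face, at pointer height, of the brass index tab (12 mm wide along the scale) clamped on the scale bar just beyond the pointer's tip. Its x axis runs along the scale: the pointer starts 20 to 36 mm away at +x and is level with the tab when tip and mark have the same x here. y along the hinge, z up. It can be knocked along the scale.
- rest_plate (a joint): Tilt of the sprung plate in rad: 0 fully up, growing as the pad is pressed, stop at 0.35. Pointer travel along the scale = 160 mm x sin(tilt).
- rest: The work rest's grey foot, 210 x 260 x 12 mm (middle at y = -40 mm), bolted down. Origin at bench height. In its frame: hinge axis along y at x = 60, z = 75 mm; the plate reaches from it towards -x; pad's centre at x = -48, y = 52 mm; post with scale bar (top 220 mm high) at y = -130 mm.
- flange: Loose brass flange, 56 mm across, 40 mm high; origin under its centre. Leave alone.
- bushing: Loose brass bushing, 40 mm across, 30 mm high; origin under its centre. Leave alone.
- compound_bar: Loose brown bar of polishing compound, 110 x 40 x 35 mm; origin under its centre. Leave alone.
- wrench: Loose steel wrench, 170 mm long, lying flat. Leave alone.

How it is judged:
On the way:
1. the fingers press the pad and keep the pointer's tip within 6 mm of the middle of the index tab for 0.6 s (x of pointer_tip in the frame of index_mark between -0.006 and 0.006 m and contact force between rest_plate_c0 and the fingers above 1 N), for 0.6 s.
At the end, for the whole second after the job is handed in: After the hold, the plate is back up (tilt under 0.02 rad) with nothing on the pad, the index tab is within 3 mm and each loose thing within 20 mm of where it was (value of joint rest_plate below 0.02 rad and contact force between rest_plate_c0 and anything else below 0.2 N and distance of index_mark from where it was at the start of the episode below 0.003 m and distance of each of flange, bushing, compound_bar, wrench from where it was at the start of the episode below 0.02 m); the robot touches nothing.
It fails at once if the pointer runs more than 15 mm past the middle of the index tab (x of pointer_tip in the frame of index_mark below -0.015 m).
It fails at once if the index tab is shifted by more than 3 mm (distance of index_mark from where it was at the start of the episode above 0.003 m).
It fails at once if a loose thing is moved, lifted or carried by more than 20 mm (distance of any of flange, bushing, compound_bar, wrench from where it was at the start of the episode above 0.02 m).
It also fails if it takes over 40 s, if anything falls off the work surface, if the arm or the gripper's body presses on something with over 40 N, if the wrist force passes 120 N, or if a joint passes its speed limit or range.

ROBOT

A 6-joint arm with a two-finger parallel gripper is mounted at the origin on the work surface. World frame = base frame: x ahead of the robot, y to its left, z up, the work surface at z = 0. Lengths are in m, angles in rad, forces in N, time in s.
With the tool pointing down it reaches from about 0.425 to 0.95 m from the base axis. Payload 3.5 kg.
Tool frame: the origin (TCP) lies midway between the tips of the shut fingers; the grasp point (between the pads) lies 19 mm behind it (robot.grasp_offset is the distance from the TCP to the grasp point, in m); z points along the fingers, y is the direction in which the jaws open and shut (so a half turn about z gives the same grasp; the last joint's range is limited). The gripper opens to 85 mm and grips with 20 to 120 N. Pads are 22 mm wide; open, the fingers measure 114 mm over their backs; the gripper's body (76 mm by 85 mm) begins 54 mm behind the grasp point. The pads swing forward as they close: fully open they stand 13 mm farther back than shut.
Start: joints at [1.179, 0.286, 1.577, -0, 1.279, -0.15], TCP at [0.162, 0.655, 0.231] pointing down, gripper open.
Joint ranges: [-2.77, 2.77], [-0.9, 2.22], [0.21, 2.48], [-1.53, 4.67], [0.24, 2.81], [-2.84, 2.84]. Speed limits (rad/s): [2.79, 2.79, 3.14, 3.14, 3.14, 3.14].

INTERFACE

Orientations are given as a unit quaternion [w, x, y, z].
In Python, from cell import robot gives the robot as it stands.
- The arm moves only by the tool drive_tool, never from a script. Its argument "plan" is a list of rows, each a list of 7 numbers: the finger opening in mm, from 0 to 85.4, then the shift along the world's x, y, z in mm, then the turn, a rotation vector about the world's x, y, z in degrees. A call has 1 to 10 rows; each row is the pose to reach, as a shift and turn from the pose measured when the call began; what a row does not reach only later rows make up. A row lasts 1/8 s, in which the tool goes at most 62.5 mm and 10.7 degrees, less where a joint would pass 70% of its speed; a pose out of reach is approached as far as the arm can. A call with a gripper value outside its range is refused whole. The fingers move at their own pace and stop on an object; the grip force is fixed at half the most. Time passes only in rows, so rows that repeat a pose let the fingers close. It gives the time, the measured TCP pose, the force and the opening at its end, in the units of the state.
- robot.sense(): the state, without advancing time (a new reading comes with each control period).
- robot.camera(name): name is "scene" or "top"; returns the picture (384x512x3 uint8, red, green, blue); there is no depth.
- robot.get_calibration(name): a dict with "fx", "fy", "cx", "cy" (pixels), "eye" and "attitude" of the camera in the world. Camera axes: x right, y down, z forward; pixel columns grow to the right and rows downward; lengths in m; the calibration is good to about 2 mm. A picture is of the moment at which its call begins. get_calibration takes no time and is no camera call.
- robot.hand_in(): hands the job in, once; it reports no verdict.
Trained networks look in the newest picture that a camera, given by its name, has taken for a name from the list of things; names that differ only in an ending like _2 or _b are one class to them, and where a whole thing is asked for, a point or a joint stands for the part that bears it (a point fixed in the world has none). Each returns a list of dicts, best first, with "confidence" (0 to 1); they miss things now and then, are a little off and sometimes report something else, mostly with a low value. They report only what shows in the picture. A call takes as long as a camera call.
- robot.recognise(camera, name): "location" ([x, y, z] in m, in world coordinates, good to about 4 mm: the middle of the surface that is visible of it).
- robot.pinpoint(camera, name): "location" ([x, y, z] in m, in world coordinates, good to about 4 mm: a listed point, or the origin of a listed thing).
The state is a dict: "t": time; "joint_positions": joint angles; "qd": joint speeds; "joint_torque": joint torques, N m; "tcp_pos": TCP position; "eef_rot": TCP orientation; "contact_force": force on the tool from outside, world axes, zero at the start; "wrist_torque": the same for the moment, N m; "grip_width": finger opening in m.
Only numpy, scipy, OpenCV 4.12 (cv2) and the standard library are available. Lean on these libraries where they do the work, as an engineer would, in place of code of your own. Each camera call takes 0.05 s, during which the arm holds its last target. There are 200 camera calls.

## Working session

There is one attempt and no reset: what is moved stays moved. The work goes in short steps, Python scripts to look and compute and a tool call to move; the robot and the scene stay as the last step left them, time stands still between calls to the robot, and variables do not carry over. Pictures are saved under pics/ and viewed, about 8 in all and at most 12, crops included, and the job is handed in when it is done.

Besides the shell and the picture viewer there is one more tool, called after "Request:" by a JSON object that holds its "api" and its "payload". drive_tool: Moves the arm, as the interface text tells. Its arguments: {"type":"object","properties":{"plan":{"type":"array","items":{"type":"array","items":{"type":"number"}}}},"required":["plan"]}

```bash
mkdir -p pics; cat > h.py <<'E'
from cell import robot
import numpy as np, cv2
def look(names,cams=("scene","top"),save=None):
    for c in cams:
        im=robot.camera(c)
        if save: cv2.imwrite(f"pics/{save}_{c}.png",im[:,:,::-1])
        for n in names:
            for r in robot.pinpoint(c,n)[:2]: print(c,n,np.round(np.array(r["location"])*1000,1),round(r["confidence"],2))
def proj(c,p):
    k=robot.get_calibration(c);from scipy.spatial.transform import Rotation as R
    A=np.array(k["attitude"]);A=A if A.shape==(3,3) else R.from_quat(A[[1,2,3,0]]).as_matrix()
    q=A.T@(np.array(p)-k["eye"]);return k["fx"]*q[0]/q[2]+k["cx"],k["fy"]*q[1]/q[2]+k["cy"]
E
python3 - <<'E'
from h import *
for c in("scene","top"):print(robot.get_calibration(c))
look(["pad_top","pointer_tip","index_mark","rest","flange","bushing","compound_bar","wrench"],save="a")
s=robot.sense();print(s["t"],s["tcp_pos"],s["eef_rot"],s["contact_force"])
a=[cv2.imread(f"pics/a_{c}.png") for c in("scene","top")]
cv2.imwrite("pics/a.png",cv2.resize(np.vstack(a),None,fx=.78,fy=.78))
E
```

```text
{'fx': 379.670193354433, 'fy': 379.670193354433, 'cx': 261.4395177101512, 'cy': 193.59851408467517, 'eye': array([1.170884  , 0.62394059, 0.71422809]), 'attitude': array([-0.17435035,  0.33313111,  0.82034747, -0.43087777])}
{'fx': 351.685591895403, 'fy': 351.685591895403, 'cx': 253.85071972880763, 'cy': 185.52487597234358, 'eye': array([0.3918738 , 0.04811944, 1.17708729]), 'attitude': array([-0.07516403,  0.72941076, -0.67635695,  0.06965335])}
scene pad_top [512.1   2.   88. ] 0.98
scene index_mark [ 650.4 -174.   232.6] 0.57
scene rest [570.1 -40.2   3.2] 0.81
scene rest [731.1  22.7   4.2] 0.54
scene flange [597.7 132.3   3.5] 0.7
scene bushing [473.8 139.5   0.5] 0.74
scene compound_bar [ 6.204e+02 -3.096e+02 -2.000e-01] 0.55
scene wrench [735.6  22.5   4.1] 0.7
top pad_top [514.6   1.4  91.1] 0.9
top pointer_tip [ 667.8 -169.4  236.9] 0.69
top index_mark [ 648.6 -177.9  232.3] 0.6
top index_mark [599.5 127.4  -1.5] 0.39
top rest [ 5.728e+02 -4.130e+01 -1.000e-01] 0.71
top flange [598.6 130.8   1.8] 0.76
top bushing [471.3 143.2  -0.7] 0.6
top compound_bar [ 618.6 -311.3   -0.9] 0.65
top wrench [732.6  20.5   2. ] 0.69
0.9 [0.16159879 0.65536172 0.23135755] [-8.20441343e-06  1.20603069e-01  9.92700811e-01  1.95856005e-05] [ 0.27164515  0.29196963 -0.27440326]
```

View pics/a_scene.png

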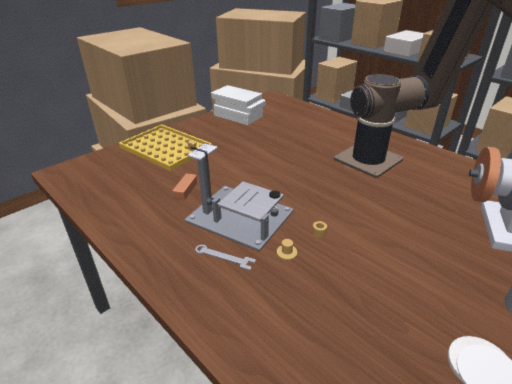

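View pics/a_top.png

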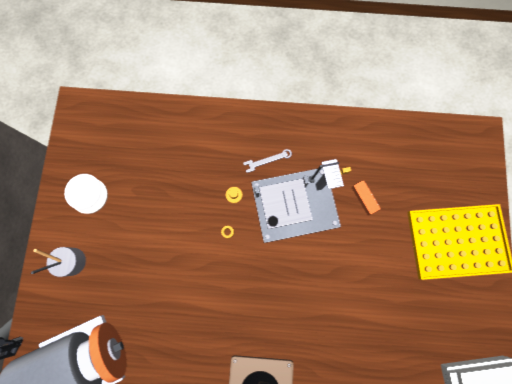

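The scene picture shows the rest at about (240,212), with the pad at (274,195) and the scale head at (203,152). In the top picture the pad is at (272,221) and the scale at (333,174), with the brass tab at (346,170). The network positions agree with both. Next I'll average the measurements and zoom in on the scale.

```bash
python3 - <<'E'
from h import *
from collections import defaultdict
d=defaultdict(list)
for i in range(6):
    for c in("scene","top"):
        im=robot.camera(c)
        for n in("pad_top","pointer_tip","index_mark","rest"):
            for r in robot.pinpoint(c,n)[:1]:
                if r["confidence"]>.4:d[n,c].append(np.array(r["location"])*1000)
for k,v in d.items(): print(k,len(v),np.median(v,0).round(1),np.std(v,0).round(1))
s=cv2.imread("pics/a_scene.png")[135:255,170:300];t=cv2.imread("pics/a_top.png")[145:250,240:370]
cv2.imwrite("pics/z.png",np.vstack([cv2.resize(s,(600,554))[:330],cv2.resize(t,(600,485))[:265]]))
for c in("scene","top"):print(c,proj(c,[.668,-.169,.237]),proj(c,[.65,-.175,.232]))
E
```

```text
('pad_top', 'scene') 6 [514.    0.8  87.1] [1.2 0.8 1.7]
('pointer_tip', 'scene') 6 [ 670.1 -165.8  236.2] [1.2 0.8 1.4]
('index_mark', 'scene') 4 [ 647.1 -172.8  232.6] [1.2 0.7 1.7]
('rest', 'scene') 5 [573.2 -39.9   1. ] [1.4 1.1 0.6]
('pad_top', 'top') 6 [516.4   0.6  88.4] [ 37.1 115.4  33.5]
('pointer_tip', 'top') 6 [ 669.1 -168.3  238.4] [1.7 1.  1.3]
('index_mark', 'top') 6 [ 649.5 -178.5  234.2] [1.1 0.5 0.8]
('rest', 'top') 6 [ 5.732e+02 -3.880e+01  4.000e-01] [0.9 0.9 1. ]
scene (np.float64(190.74661549240508), np.float64(145.93575287248908)) (np.float64(195.0524350102933), np.float64(144.713507609332))
top (np.float64(339.6377930641743), np.float64(163.1612804275446)) (np.float64(341.20714348496654), np.float64(170.05825957168597))
```

View pics/z.png

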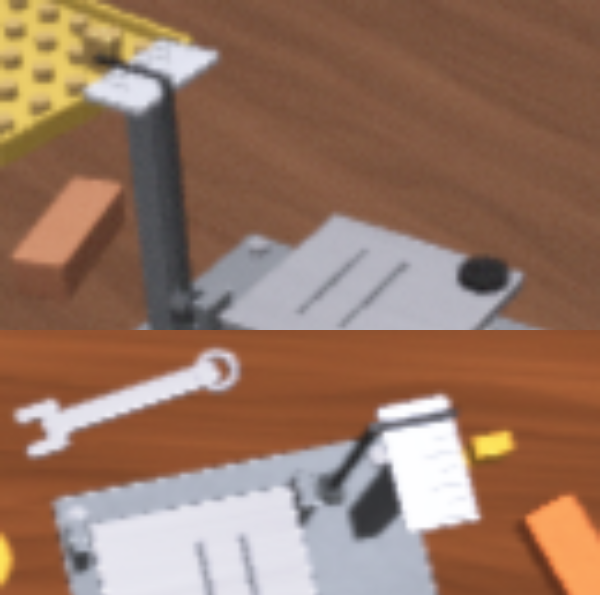

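Pixel check: in the crop the tip maps to top (338,162) and the tab's inner end to (343,170). That puts the tab about 22–24 mm along −x of the rest, and the networks give 21–24 mm. The pad is at (514, 1, 88) mm. I'll move above it with the fingers closed.

Request:
{"api": "drive_tool", "payload": {"plan": [[0,29,-54,0,0,0,0],[0,58,-108,0,0,0,0],[0,87,-162,0,0,0,0],[0,116,-216,0,0,0,0],[0,145,-270,0,0,0,0],[0,174,-323,0,0,0,0],[0,203,-377,0,0,0,0],[0,232,-431,0,0,0,0],[0,261,-485,0,0,0,0],[0,290,-539,0,0,0,0]]}}

```text
t: 5.15
tcp_pos: [0.4523, 0.1145, 0.2319]
eef_rot: [0.001, 0.121, 0.993, 0.0]
contact_force: [1.0, -0.3, -0.1]
grip_width: 0.0002
```

Request:
{"api": "drive_tool", "payload": {"plan": [[0,29,-54,0,0,0,0],[0,62,-115,0,0,0,0],[0,62,-115,-50,0,0,0],[0,62,-115,-90,0,0,0],[0,62,-115,-100,0,0,0],[0,62,-115,-100,0,0,0]]}}

```text
t: 5.9
tcp_pos: [0.5145, -0.0004, 0.1322]
eef_rot: [0.001, 0.121, 0.993, 0.0]
contact_force: [0.2, 0.2, -0.2]
grip_width: 0.0
```

Request:
{"api": "drive_tool", "payload": {"plan": [[0,0,1,-20,0,0,0],[0,0,1,-36,0,0,0],[0,0,1,-42,0,0,0],[0,0,1,-46,0,0,0],[0,0,1,-50,0,0,0],[0,0,1,-53,0,0,0],[0,0,1,-53,0,0,0]]}}

```text
t: 6.78
tcp_pos: [0.514, 0.0006, 0.0803]
eef_rot: [-0.0, 0.12, 0.993, 0.0]
contact_force: [-5.3, 1.2, 6.9]
grip_width: 0.0001
```

```bash
cat > m.py <<'E'
from h import *
import sys
from collections import defaultdict
d=defaultdict(list)
for i in range(4):
    for c in("scene","top"):
        im=robot.camera(c)
        for n in("pointer_tip","index_mark"):
            for r in robot.pinpoint(c,n)[:1]:
                if r["confidence"]>.4:d[n,c].append(np.array(r["location"])*1000)
        cv2.imwrite(f"pics/m_{c}.png",im[:,:,::-1])
for k,v in d.items(): print(k,len(v),np.median(v,0).round(1),np.std(v,0).round(1))
a=np.deg2rad(11.5)
for c in("scene","top"):
    if d["pointer_tip",c] and d["index_mark",c]: e=np.median(d["pointer_tip",c],0)-np.median(d["index_mark",c],0);print(c,"tip-mark x",e[0]*np.cos(a)+e[1]*np.sin(a))
s=robot.sense();print(s["t"],s["tcp_pos"],s["contact_force"])
s=cv2.imread("pics/m_scene.png")[130:170,170:235];t=cv2.imread("pics/m_top.png")[150:195,315:365]
cv2.imwrite(f"pics/{sys.argv[1]}.png",np.hstack([cv2.resize(s,(487,300),interpolation=2),cv2.resize(t,(300,300),interpolation=2)]))
E
python3 m.py m1
```

```text
('pointer_tip', 'scene') 4 [ 656.5 -170.   235.4] [0.6 0.6 1.4]
('index_mark', 'scene') 3 [ 649.1 -172.6  233.9] [1.1 0.1 1.5]
('pointer_tip', 'top') 3 [ 656.9 -172.1  237.5] [1.4 0.7 0.4]
('index_mark', 'top') 3 [ 648.7 -179.7  234.7] [0.8 0.4 0.9]
scene tip-mark x 7.77976784039969
top tip-mark x 9.550578879461543
7.975 [0.51396319 0.00061488 0.08048184] [-4.90972843  0.25092897  7.72504188]
```

View pics/m1.png

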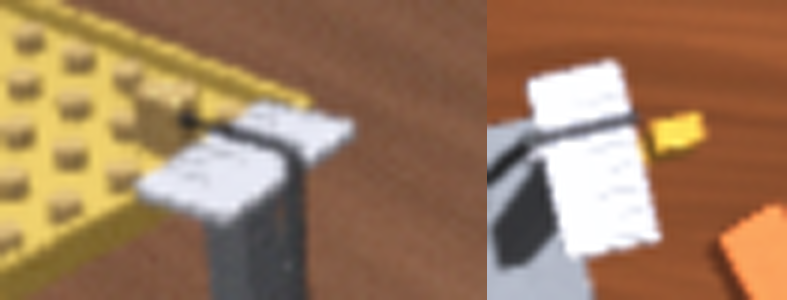

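The pointer has moved about 13 mm. The top crop shows the tip at (635,118) and the tab centre at about (653–678,135), so 8–10 mm remain, which is about 6 mm more press.

Request:
{"api": "drive_tool", "payload": {"plan": [[0,0,0,-3,0,0,0],[0,0,0,-6,0,0,0],[0,0,0,-6,0,0,0],[0,0,0,-6,0,0,0]]}}

```text
t: 8.48
tcp_pos: [0.5138, 0.0005, 0.0762]
eef_rot: [-0.001, 0.12, 0.993, -0.0]
contact_force: [-5.0, -0.8, 7.8]
grip_width: -0.0001
```

```bash
python3 m.py m2
```

```text
('pointer_tip', 'scene') 4 [ 650.2 -170.1  234.4] [ 22.1 130.5  99.9]
('index_mark', 'top') 4 [ 650.2 -180.8  232.4] [1.  2.1 1.1]
('index_mark', 'scene') 3 [ 647.4 -173.2  233.1] [64.4 82.1 76.3]
('pointer_tip', 'top') 3 [ 647.6 -174.3  234.3] [ 39.7  92.5 110.8]
scene tip-mark x 3.3618297696316946
top tip-mark x -1.2519126583025089
9.675 [0.51382933 0.00053786 0.07619258] [-4.78814800e+00 -2.57725927e-03  8.90198436e+00]
```

View pics/m2.png

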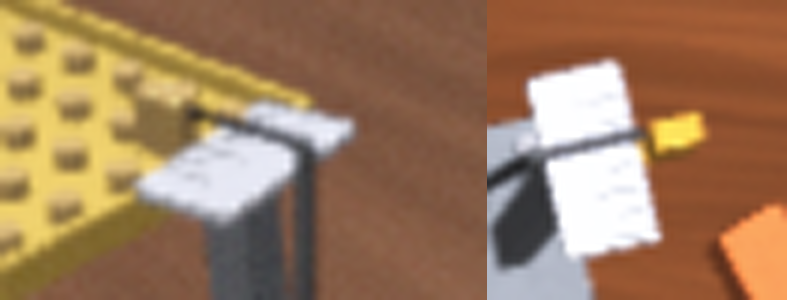

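The pointer line, extended to the tab in the top crop, crosses near (665,127) against a tab centre of about (665,135). That leaves roughly 3 mm, and the two cameras bracket it at +3.4 and −1.3. I'll press about 1.5–2 mm more and hold.

Request:
{"api": "drive_tool", "payload": {"plan": [[0,0,0,-2,0,0,0],[0,0,0,-3,0,0,0],[0,0,0,-3,0,0,0],[0,0,0,-3,0,0,0],[0,0,0,-3,0,0,0],[0,0,0,-3,0,0,0]]}}

```text
t: 10.42
tcp_pos: [0.5138, 0.0005, 0.075]
eef_rot: [-0.002, 0.12, 0.993, -0.0]
contact_force: [-6.0, 0.7, 8.6]
grip_width: 0.0
```

```bash
python3 m.py m3
```

```text
('pointer_tip', 'scene') 4 [ 649.2 -172.3  235.6] [1.6 0.6 1.2]
('index_mark', 'scene') 4 [ 649.  -172.4  233.2] [0.6 1.  0.9]
('index_mark', 'top') 3 [ 650.5 -179.7  233.7] [ 36.9  66.  109.7]
('pointer_tip', 'top') 3 [ 646.9 -175.8  235.5] [1.  0.9 0.6]
scene tip-mark x 0.1278976606247917
top tip-mark x -2.7501939924079446
11.625 [0.51379038 0.00055345 0.07497734] [-5.7670076   0.81951635  8.87660408]
```

View pics/m3.png

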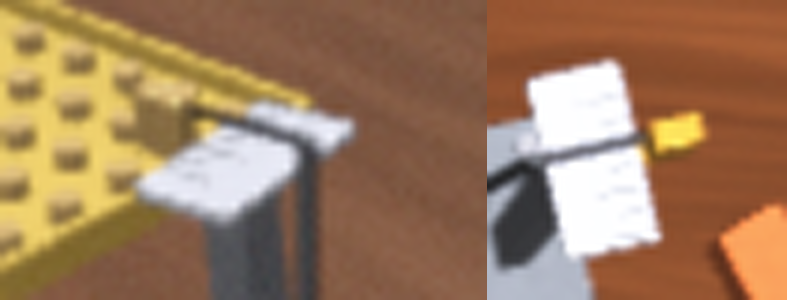

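All the estimates agree within tolerance: scene +0.1, top −2.8 and pad sink +2.6 mm. In the top crop the pointer (645,137) is in line with the tab's inner face (654,136). It has been held there for over 1.5 s at about 9 N. Now I'll release straight up.

Request:
{"api": "drive_tool", "payload": {"plan": [[0,0,0,0,0,0,0],[0,0,0,0,0,0,0],[0,0,0,6,0,0,0],[0,0,0,14,0,0,0],[0,0,0,30,0,0,0],[0,0,0,70,0,0,0],[0,0,0,120,0,0,0],[0,0,0,120,0,0,0],[0,0,0,120,0,0,0],[0,0,0,120,0,0,0]]}}

```text
t: 12.88
tcp_pos: [0.5128, 0.0007, 0.1934]
eef_rot: [-0.003, 0.12, 0.993, -0.0]
contact_force: [0.3, -0.3, 0.2]
grip_width: -0.0001
```

```bash
python3 m.py m4; python3 -c "
from h import *
look(['pad_top','flange','bushing','compound_bar','wrench'],cams=('scene',))
print(robot.sense()['contact_force'])"
```

```text
('pointer_tip', 'scene') 4 [ 669.6 -164.   236.4] [1.5 1.  1.4]
('index_mark', 'scene') 4 [ 648.9 -172.4  233.1] [1.  1.3 1.6]
('pointer_tip', 'top') 4 [ 669.5 -166.9  236.8] [1.9 0.6 0.6]
('index_mark', 'top') 4 [ 649.2 -177.5  233.8] [1.8 0.6 1. ]
scene tip-mark x 21.9491636380347
top tip-mark x 22.005771608625086
14.075 [0.51381287 0.0005306  0.19498866] [-0.12340095  0.67521368  0.01215742]
scene pad_top [512.2   1.8  89.6] 0.93
scene flange [599.9 133.2   2.9] 0.69
scene bushing [ 4.730e+02  1.392e+02 -4.000e-01] 0.75
scene bushing [ 672.4 -163.3  238.3] 0.34
scene compound_bar [ 6.235e+02 -3.101e+02 -1.000e-01] 0.85
scene compound_bar [ 647.3 -171.5  232.9] 0.22
scene wrench [733.8  26.2   3.5] 0.67
[-0.19245464 -0.74672841 -0.63045104]
```

View pics/m_scene.png

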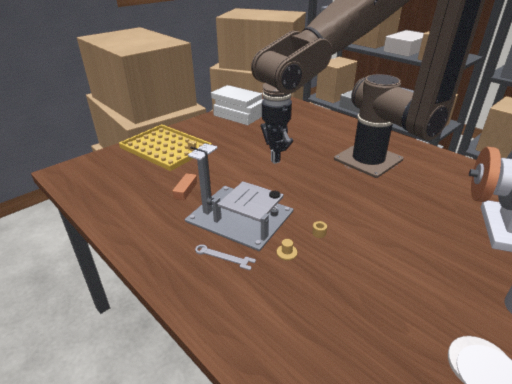

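The last picture shows the arm clear of the plate with its fingertips at (277,158). The pad is back up at (275,195), and nothing loose has moved.

```bash
python3 -c "
from cell import robot
print(robot.hand_in())"
```

```text
the job is handed in; nothing more can be done
None
```

I pressed the pad straight down with closed fingertips until the pointer stood level with the index tab, held it there for about 1.5–2 s, then let go and handed the job in. The robot reports no verdict, so this rests on my own checks.

- **Hold:** the press force was about 9 N. My three estimates of the tip's distance from the tab disagreed slightly: +0.1 mm from the scene camera, −2.8 mm from the top camera and about +2.6 mm from the pad sink. All are inside the ±6 mm band.
- **After release:** the plate sprang back. The pad is at about 89 mm and the pointer is again 22 mm from the tab, the same as at the start.
- **Left alone:** the index tab reads the same within about 1–2 mm of network noise. The flange, bushing and compound bar read within about 3 mm of where they started, and the wrench within about 4 mm.
- **Arm:** it ended about 105 mm above the pad. The remaining force reading, under 1 N, is only sensor noise.

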